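# Lever open the slide box with the lid opener

### The arm

A 6-joint arm with a two-finger parallel gripper is mounted at the origin on a cart in front of the work surface, level with it; the furniture and walls round the work are solid. World frame = base frame: x ahead of the robot, y to its left, z up, the work surface at z = 0. Lengths are in m, angles in rad, forces in N, time in s.
With the tool pointing down it reaches from about 0.4 to 0.825 m from the base axis. Payload 7 kg.
Tool frame: the origin (TCP) lies at the centre of the arm's flange, where the gripper is bolted on; the fingertips stand 178 mm ahead of it and the grasp point (between the pads) lies arm.tcp_to_grasp ahead of it (arm.tcp_to_grasp is the distance from the TCP to the grasp point, in m); z points along the fingers, y is the direction in which the jaws open and shut (so a half turn about z gives the same grasp; the last joint's range is limited). The gripper opens to 88 mm and grips with 3 to 60 N. Pads are 19 mm wide; open, the fingers measure 130 mm over their backs; the gripper's body (78 mm by 193 mm) begins 47 mm behind the grasp point.
Start: joints at [1.4, 0.359, 0.012, 0, -1.224, -0.288], TCP at [0.299, 0.605, 0.405] pointing down, gripper open.
Joint ranges: [-3.07, 3.07], [-1.43, 2.12], [-1.02, 1.25], [-3.03, 1.67], [-3.05, -0], [-3.03, 3.03]. Speed limits (rad/s): [2.39, 2.39, 3.01, 3.14, 3.14, 3.14].

### API

Orientations are given as [roll, pitch, yaw] about the fixed x, y, z axes, in that order (R = Rz(yaw) Ry(pitch) Rx(roll)).
In Python, from station import arm gives the robot as it stands.
- The arm moves only by the tool move_arm, never from a script. Its argument "deltas" is a list of rows, each a list of 6 numbers: the shift along the world's x, y, z in mm, then the turn, a rotation vector about the world's x, y, z in degrees. In form: [[tx, ty, tz, ax, ay, az], ...]. A call has exactly 5 rows; each row shifts and turns the commanded pose from where the row before left it; what a row does not reach is not made up. A row lasts 1/12 s, in which the tool goes at most 41.7 mm and 7.16 degrees, less where a joint would pass 70% of its speed; a pose out of reach is approached as far as the arm can. A call with a gripper value outside its range is refused whole. "claw" is the closure in counts, from 0 (fully open) to 255 (shut), set as the call begins (left out, the last holds). The fingers move at their own pace and stop on an object; "squeeze" is the grip in N (left out, the last holds). Time passes only in rows, so rows that do not move let the fingers close, or fill a call up. It gives the time, the measured TCP pose, the force and the opening at its end, in the units of the state.
- arm.get_state(): the state, without advancing time (a new reading comes with each control period).
- arm.grab_frame(name): name is "side" or "top"; returns the picture (384x512x3 uint8, red, green, blue); there is no depth.
- arm.calibration(name): a dict with "intrinsics" (3x3 intrinsics, pixels), "k1" (the pictures are not rectified: a ray, as slopes to the right and down, at radius r is drawn at 1 + k1 r^2 times it, then the intrinsics apply), "T" (4x4, takes a point from camera to world coordinates). Camera axes: x right, y up, looking along -z (the intrinsics and any distortion apply to the point x, -y, -z); pixel columns grow to the right and rows downward; lengths in m; the calibration is good to about 2 mm. A picture is of the moment at which its call begins. calibration takes no time and is no camera call.
- arm.job_done(): hands the job in, once; it reports no verdict.
Trained networks look in the newest picture that a camera, given by its name, has taken for a name from the list of things; names that differ only in an ending like _2 or _b are one class to them, and where a whole thing is asked for, a point or a joint stands for the part that bears it (a point fixed in the world has none). Each returns a list of dicts, best first, with "score" (0 to 1); they miss things now and then, are a little off and sometimes report something else, mostly with a low value. They report only what shows in the picture. A call takes as long as a camera call. They do not tell look-alikes from the thing itself.
- arm.spot_in(thing, camera): "xy" ([column, row] in pixels, amid what is visible of it).
- arm.masks_of(thing, camera): "pixels" (384x512 bool, what is visible of it) and "xy" ([column, row] in pixels, amid what is visible of it).
- arm.spot_point(thing, camera): "xy" ([column, row] in pixels: a listed point, or the origin of a listed thing).
The state is a dict: "t": time; "q": joint angles; "qd": joint speeds; "joint_efforts": joint torques, N m; "eef_pos": TCP position; "ee_rot": TCP orientation; "force": force on the tool from outside, world axes, zero at the start; "moment": the same for the moment, N m; "width": finger opening in m.
Only numpy, scipy, OpenCV 4.12 (cv2) and the standard library are available. Lean on these libraries where they do the work, as an engineer would, in place of code of your own. Each camera call takes 0.05 s, during which the arm holds its last target. There are 200 camera calls.

### The job

Use the black-handled lid opener to lever open the lid of the smaller (narrower) of the two grey slide boxes: put the blade under the lip of its lid and raise the lid until it stands clearly open, at least 30 degrees. Then lay the opener down flat on the bench, clear of the boxes. Move the lid only with the opener, not with the gripper, and leave the wider box shut.

Things in the scene. Friction and masses are not known exactly. Their poses are not given: they have to be found in the camera images.
- opener_grip (a point): Lid opener, loose, about 70 g: straight black handle 80 long, 16 wide, 16 high (mm), lying flat on the bench; a flat steel blade, 14 wide, 3 thick, sticks out of one end at half height. This point: the handle's centre, half-way up (8 mm above its underside). x axis: along the handle to the blade, whose tip is 111 mm from this point; z up when flat.
- small_box_lip (a point): Middle of the lower front edge of the smaller box's lid, 42 mm above the bench when shut. x axis: straight back to the hinge, along the rear edge 100 mm away; y: along the lip; turns with the lid. The lip overhangs the front wall by 10 mm; under it the wall has a centred recess 44 wide, 14 high, up to the lid, open into the box: a blade can go in up to 30 mm behind the edge.
- small_box_lid (a joint): Lid of the smaller slide box (the one to open), rad: 0 shut, grows as the front edge rises, at most 1.9. Stiff hinge: it stays where it is left; about 1 N up at the lip moves it. Plain grey plastic box, fixed to the bench, 90 deep, 100 wide, 42 high (mm); lid a flat plate 100 x 100, 5 thick.
- large_box_lid (a joint): Lid of the other slide box, rad, to stay shut (0): same grey plastic, shape, depth and height, but 150 mm wide; fixed too.
Things that resemble listed ones, but are neither listed nor needed, are in the scene too. What is shaped like the part that bears opener_grip but turquoise is not meant. Leave any yellow look-alike of the part that bears small_box_lip alone.

How it is judged:
By the outcome, as a careful person would: the job done as asked, in the order asked, and still so for the second after the job is handed in, with the robot touching nothing.
It also fails if it takes over 58 s, if anything falls off the work surface, if the arm or the gripper's body presses on something with over 40 N, if the wrist force passes 120 N, or if a joint passes its speed limit or range.

## Working session

There is one attempt and no reset: what is moved stays moved. The work goes in short steps, Python scripts to look and compute and a tool call to move; the robot and the scene stay as the last step left them, time stands still between calls to the robot, and variables do not carry over. Pictures are saved under pics/ and viewed, about 8 in all and at most 12, crops included, and the job is handed in when it is done.

Besides the shell and the picture viewer there is one more tool, called after "Request:" as name(argument=value, ...), one argument or row to a line, values as JSON. move_arm: Moves the arm, as the interface text tells. Its arguments: {"type":"object","properties":{"deltas":{"type":"array","items":{"type":"array","items":{"type":"number"}}},"claw":{"type":"number"},"squeeze":{"type":"number"}},"required":["deltas"]}

```bash
ls; mkdir -p pics; cat > h.py <<'E'
import numpy as np, cv2
from station import arm
def ray(cam,xy):
    c=arm.calibration(cam);K=np.array(c["intrinsics"]);T=np.array(c["T"])
    d=np.array([(xy[0]-K[0,2])/K[0,0],(xy[1]-K[1,2])/K[1,1]]);u=d.copy()
    for _ in range(30): u=d/(1+c["k1"]*(u@u))
    v=T[:3,:3]@np.array([u[0],-u[1],-1]);return T[:3,3],v
def onz(cam,xy,z):
    o,v=ray(cam,xy);return o+v*(z-o[2])/v[2]
def tri(a,b):
    o1,v1=ray("side",a);o2,v2=ray("top",b)
    A=np.stack([v1,-v2],1);s=np.linalg.lstsq(A,o2-o1,rcond=None)[0]
    p,q=o1+v1*s[0],o2+v2*s[1];return (p+q)/2,np.linalg.norm(p-q)
def proj(cam,P):
    c=arm.calibration(cam);T=np.array(c["T"]);K=np.array(c["intrinsics"])
    p=T[:3,:3].T@(np.array(P)-T[:3,3]);u=np.array([p[0],-p[1]])/-p[2];u=u*(1+c["k1"]*(u@u))
    return K[0,0]*u[0]+K[0,2],K[1,1]*u[1]+K[1,2]
def save(cam,n):
    im=arm.grab_frame(cam);cv2.imwrite(f"pics/{n}.png",im[:,:,::-1]);return im
E
python3 - <<'E'
from h import *
np.set_printoptions(precision=4,suppress=True)
a=save("side","s0");b=save("top","t0")
for c in("side","top"):
    print(c,arm.calibration(c)["T"])
    for t in("opener_grip","small_box_lip"):
        print(c,t,[(r["xy"],round(r["score"],2)) for r in arm.spot_point(t,c)])
    for t in("small_box_lid","large_box_lid"):
        print(c,t,[(r["xy"],round(r["score"],2)) for r in arm.spot_in(t,c)])
print(arm.get_state(),arm.tcp_to_grasp)
E
```

```text
pics
side [[ 0.9749  0.104  -0.1969  0.3209]
 [-0.2213  0.552  -0.8039 -1.1302]
 [ 0.0251  0.8273  0.5612  0.7515]
 [ 0.      0.      0.      1.    ]]
side opener_grip [([226.2, 281.1], 0.74), ([191.3, 245.9], 0.6)]
side small_box_lip [([182.0, 173.5], 0.71), ([275.4, 182.7], 0.56)]
side small_box_lid [([202.2, 169.9], 0.85), ([291.7, 180.7], 0.75)]
side large_box_lid [([268.1, 145.8], 0.86)]
top [[-0.0119  0.9764 -0.2155  0.3521]
 [-0.9999 -0.0117  0.0023 -0.0983]
 [-0.0003  0.2156  0.9765  1.1992]
 [ 0.      0.      0.      1.    ]]
top opener_grip [([315.5, 273.7], 0.69)]
top small_box_lip [([253.6, 178.7], 0.62), ([215.2, 265.2], 0.59)]
top small_box_lid [([202.5, 247.0], 0.93), ([245.8, 163.3], 0.65)]
top large_box_lid [([173.2, 164.3], 0.81)]
{'t': 0.5, 'q': array([ 1.4001,  0.3587,  0.0118, -0.    , -1.2241, -0.2881]), 'qd': array([ 0.0004, -0.0004,  0.0023,  0.0008, -0.0004,  0.001 ]), 'joint_efforts': array([  0.0016, -58.1798,  29.3068,   6.9972,   0.0119,  -0.    ]), 'eef_pos': array([0.2989, 0.6052, 0.4046]), 'ee_rot': array([ 3.1415,  0.    , -0.4588]), 'force': array([ 0.411 ,  0.4048, -0.4496]), 'moment': array([-0.0032, -0.0411,  0.0412]), 'width': 0.08758766810393152} 0.1593
```

View pics/s0.png

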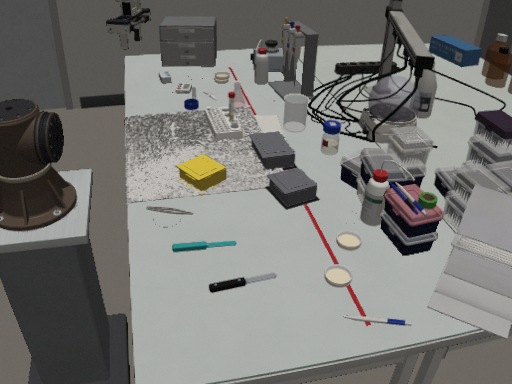

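View pics/t0.png

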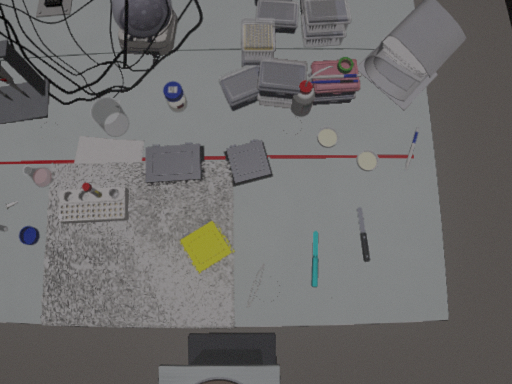

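The side view shows the black opener with its handle at about (228,284) and blade tip at (275,276). The small grey box is at (293,187), the wide one at (272,150) and the yellow look-alike at (202,170). In the top view the black opener is at (365,247), tip (360,208), the small grey box at (248,162) and the wide one at (173,163). The network's top `opener_grip` hit is the turquoise decoy.

```bash
python3 - <<'E'
from h import *
np.set_printoptions(precision=4,suppress=True)
a=cv2.imread("pics/s0.png");b=cv2.imread("pics/t0.png")
A=cv2.resize(a[130:220,240:340],None,fx=4,fy=4,interpolation=2);B=cv2.resize(b[125:200,205:290],None,fx=4,fy=4,interpolation=2)
C=cv2.resize(a[260:300,200:290],None,fx=4,fy=4,interpolation=2);D=cv2.resize(b[195:275,340:390],None,fx=3,fy=3,interpolation=2)
can=np.zeros((600,800,3),np.uint8)
for im,x,y in((A,0,0),(B,410,0),(C,0,370),(D,410,320)):
    im=im[:600-y,:800-x];can[y:y+im.shape[0],x:x+im.shape[1]]=im
cv2.imwrite("pics/c0.png",can)
arm.grab_frame("side");arm.grab_frame("top")
for c in("side","top"):
  for t in("opener_grip","small_box_lip"):
    for r in arm.masks_of(t,c):
        m=r["pixels"];ys,xs=np.nonzero(m)
        box=cv2.minAreaRect(np.stack([xs,ys],1).astype(np.float32))
        print(c,t,r["xy"],round(r["score"],2),m.sum(),cv2.boxPoints(box).round(1).tolist(), onz(c,r["xy"],.008 if t[0]=='o' else .045))
E
```

```text
side opener_grip [231.6, 283.3] 0.61 408 [[208.1999969482422, 283.5], [273.3999938964844, 271.8999938964844], [275.0, 280.5], [209.6999969482422, 292.1000061035156]] [ 0.4662 -0.3982  0.008 ]
side opener_grip [198.8, 242.4] 0.56 475 [[171.39999389648438, 243.10000610351562], [234.5, 237.10000610351562], [235.5, 247.0], [172.39999389648438, 253.0]] [ 0.4164 -0.251   0.008 ]
side small_box_lip [200.0, 167.3] 0.84 682 [[176.60000610351562, 165.0], [215.89999389648438, 148.1999969482422], [224.6999969482422, 168.60000610351562], [185.3000030517578, 185.39999389648438]] [0.4589 0.0239 0.045 ]
side small_box_lip [291.3, 179.8] 0.68 776 [[266.6000061035156, 174.60000610351562], [309.20001220703125, 163.89999389648438], [314.8999938964844, 186.5], [272.29998779296875, 197.1999969482422]] [ 0.6907 -0.0844  0.045 ]
side small_box_lip [267.0, 143.8] 0.54 871 [[248.60000610351562, 134.10000610351562], [290.29998779296875, 127.9000015258789], [294.29998779296875, 155.0], [252.60000610351562, 161.1999969482422]] [0.6766 0.1228 0.045 ]
top opener_grip [361.5, 238.7] 0.89 303 [[356.20001220703125, 208.1999969482422], [362.79998779296875, 207.39999389648438], [369.8999938964844, 260.70001220703125], [363.29998779296875, 261.6000061035156]] [ 0.4799 -0.3891  0.008 ]
top opener_grip [315.2, 260.9] 0.78 288 [[312.0, 232.0], [317.0, 232.0], [317.0, 285.0], [312.0, 285.0]] [ 0.4226 -0.2603  0.008 ]
top small_box_lip [249.1, 161.5] 0.82 1294 [[224.8000030517578, 149.1999969482422], [260.3999938964844, 139.0], [270.20001220703125, 173.10000610351562], [234.5, 183.3000030517578]] [ 0.6898 -0.0865  0.045 ]
top small_box_lip [200.3, 247.5] 0.69 1438 [[178.89999389648438, 239.89999389648438], [211.5, 220.0], [231.39999389648438, 252.5], [198.8000030517578, 272.5]] [0.4588 0.0428 0.045 ]
```

View pics/c0.png

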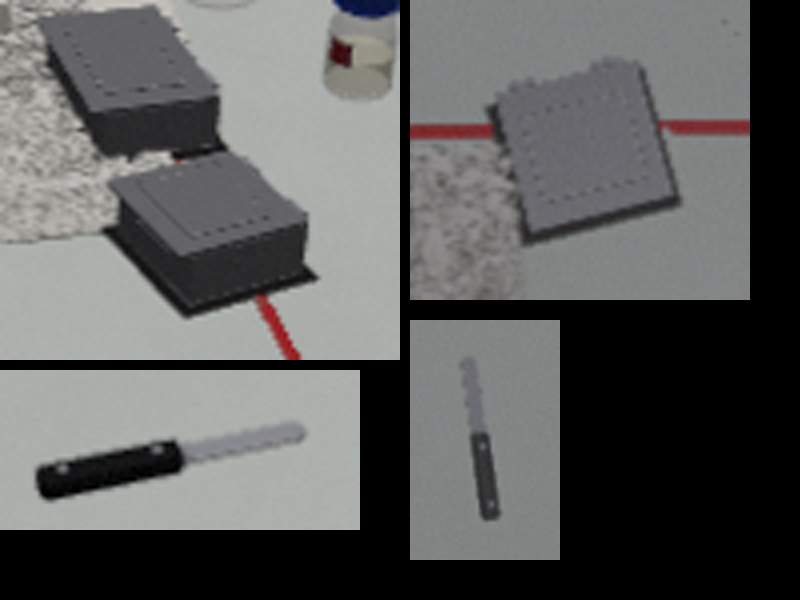

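The crop shows hinge knuckles on the small box's far (+x) edge, so the lip faces the robot. Next I fit the opener and lid poses from both views.

```bash
cat > fit.py <<'E'
from h import *
from scipy.optimize import least_squares
np.set_printoptions(precision=4,suppress=True)
def ax(y): return np.array([np.cos(y),np.sin(y),0]),np.array([-np.sin(y),np.cos(y),0])
def fit(local,obs,x0):
    def P(p): a,b=ax(p[3]); return [np.array(p[:3])+a*l[0]+b*l[1]+np.array([0,0,l[2]]) for l in local]
    def f(p):
        Q=P(p);return np.concatenate([np.subtract(proj(c,Q[i]),xy) for c,i,xy in obs])
    return least_squares(f,x0,loss="soft_l1")
E
python3 - <<'E'
from fit import *
r=fit([(-.04,0,0),(.04,0,0),(.111,0,0)],[("top",0,(366.7,261.2)),("top",1,(363.7,232.7)),("top",2,(358.7,207.7)),("side",0,(210.8,288)),("side",1,(245.5,281)),("side",2,(275.7,275.7))],[.45,-.39,.008,.1])
print("opener",r.x,r.fun.round(1))
L=[(0,.05,.005),(0,-.05,.005),(.1,-.05,.005),(.1,.05,.005)]
r=fit(L,[("top",0,(234.3,183.2)),("top",1,(272,174.3)),("top",2,(262.5,142.5)),("side",0,(267.5,176.2)),("side",1,(286.2,193.8)),("side",2,(316.2,183.8))],[.64,-.1,.042,.25])
print("lip",r.x,r.fun.round(1))
E
```

```text
opener [ 0.4575 -0.3978  0.0044  0.082 ] [ 0.1  0.5 -0.9 -0.3  0.5 -0.7 -1.5  0.6 -0.   0.3  0.7 -0.8]
lip [ 0.6417 -0.0979  0.0402  0.2396] [ 1.1 -0.  -0.5 -0.1 -0.3 -2.5 -1.3 -1.1 -1.7  0.2  0.9  1.4]
```

Request:
move_arm(
  deltas=[
    [20,-35,0,0,0,2],
    [20,-35,0,0,0,2],
    [20,-35,0,0,0,2],
    [20,-35,0,0,0,2],
    [20,-35,0,0,0,2],
  ],
  claw=0,
  squeeze=60,
)

```text
t: 1.22
eef_pos: [0.3994, 0.4285, 0.4048]
ee_rot: [-3.141, -0.0, -0.282]
force: [0.3, 0.8, -0.7]
width: 0.0877
```

Request:
move_arm(
  deltas=[
    [15,-38,0,0,0,2],
    [15,-38,0,0,0,2],
    [15,-38,0,0,0,2],
    [15,-38,0,0,0,2],
    [15,-38,0,0,0,2],
  ],
)

```text
t: 1.63
eef_pos: [0.4742, 0.2382, 0.4051]
ee_rot: [-3.141, -0.001, -0.108]
force: [1.4, 0.4, -0.9]
width: 0.0879
```

Request:
move_arm(
  deltas=[
    [5,-38,0,0,0,2],
    [5,-38,0,0,0,2],
    [5,-38,0,0,0,2],
    [5,-38,0,0,0,2],
    [5,-38,0,0,0,2],
  ],
)

```text
t: 2.05
eef_pos: [0.4987, 0.0483, 0.4051]
ee_rot: [-3.141, -0.001, 0.067]
force: [0.7, -0.2, 0.7]
width: 0.0876
```

Request:
move_arm(
  deltas=[
    [-3,-38,-5,0,0,0.2],
    [-3,-38,-5,0,0,0.2],
    [-3,-38,-5,0,0,0.2],
    [-3,-38,-5,0,0,0.2],
    [-3,-38,-5,0,0,0.2],
  ],
)

```text
t: 2.47
eef_pos: [0.4834, -0.1416, 0.3799]
ee_rot: [3.142, -0.001, 0.083]
force: [0.7, -0.7, 0.3]
width: 0.0877
```

Request:
move_arm(
  deltas=[
    [-3,-38,-5,0,0,0],
    [-3,-38,-5,0,0,0],
    [-3,-38,-5,0,0,0],
    [-3,-38,-5,0,0,0],
    [-3,-38,-5,0,0,0],
  ],
)

```text
t: 2.88
eef_pos: [0.4684, -0.3318, 0.3547]
ee_rot: [3.141, -0.001, 0.082]
force: [1.6, 0.8, -0.6]
width: 0.0874
```

Request:
move_arm(
  deltas=[
    [-2,-18,-20,0,0,0],
    [-2,-18,-20,0,0,0],
    [-2,-18,-20,0,0,0],
    [-2,-8,-20,0,0,0],
    [-3,-6,-20,0,0,0],
  ],
)

```text
t: 3.3
eef_pos: [0.4577, -0.3991, 0.2537]
ee_rot: [3.141, -0.0, 0.081]
force: [0.1, 1.1, 0.5]
width: 0.0876
```

```bash
python3 - <<'E'
from h import *
save("side","s1");save("top","t1")
a=cv2.imread("pics/s1.png");b=cv2.imread("pics/t1.png")
A=cv2.resize(a[180:310,170:310],None,fx=3,fy=3);B=cv2.resize(b[170:290,310:410],None,fx=3,fy=3)
can=np.zeros((400,730,3),np.uint8);can[:390,:420]=A;can[:360,425:725]=B
cv2.imwrite("pics/c1.png",can);s=arm.get_state();print(s["eef_pos"],s["ee_rot"],s["q"])
E
```

```text
[ 0.45631279 -0.39807719  0.25124662] [-3.13822954  0.00517458  0.08022711] [-3.95270284e-01  3.85947516e-01 -3.31629344e-01 -8.20172295e-04
 -8.59359727e-01  2.04682244e+00]
```

View pics/c1.png

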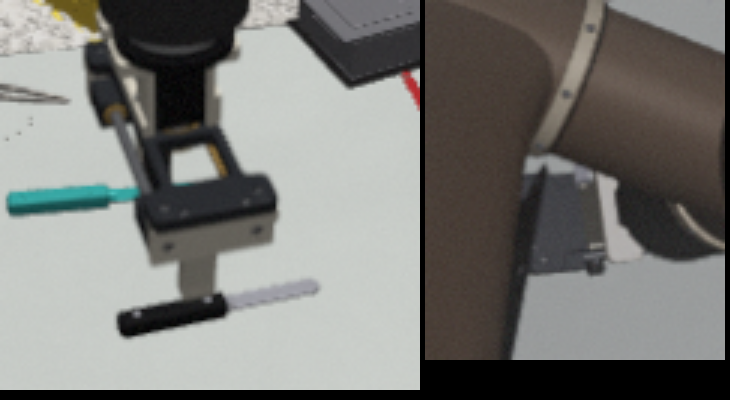

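The view shows the open jaws above the black handle, with the near finger at crop (198,290). Descending to grip.

Request:
move_arm(
  deltas=[
    [0,0,-16,0,0,0],
    [0,0,-16,0,0,0],
    [0,0,-16,0,0,0],
    [0,0,-12,0,0,0],
    [0,0,-10,0,0,0],
  ],
)

```text
t: 3.82
eef_pos: [0.4585, -0.3975, 0.1851]
ee_rot: [3.141, -0.001, 0.083]
force: [0.2, -0.2, 0.2]
width: 0.0879
```

Request:
move_arm(
  deltas=[
    [0,0,0,0,0,0],
    [0,0,0,0,0,0],
    [0,0,0,0,0,0],
    [0,0,0,0,0,0],
    [0,0,0,0,0,0],
  ],
  claw=255,
  squeeze=40,
)

```text
t: 4.23
eef_pos: [0.4583, -0.3979, 0.1856]
ee_rot: [3.141, -0.001, 0.082]
force: [-0.6, 0.0, 0.4]
width: 0.0596
```

Request:
move_arm(
  deltas=[
    [0,0,0,0,0,0],
    [0,0,0,0,0,0],
    [0,0,0,0,0,0],
    [0,0,0,0,0,0],
    [0,0,0,0,0,0],
  ],
  squeeze=60,
)

```text
t: 4.65
eef_pos: [0.4579, -0.3979, 0.1847]
ee_rot: [-3.142, 0.0, 0.082]
force: [0.8, 0.2, -0.6]
width: 0.0265
```

Request:
move_arm(
  deltas=[
    [0,0,-4,0,0,0],
    [0,0,0,0,0,0],
    [0,0,0,0,0,0],
    [0,0,0,0,0,0],
    [0,0,0,0,0,0],
  ],
)

```text
t: 5.07
eef_pos: [0.4579, -0.3978, 0.1805]
ee_rot: [-3.141, 0.0, 0.082]
force: [0.6, -0.4, -1.6]
width: 0.0157
```

Request:
move_arm(
  deltas=[
    [0,0,10,0,0,0],
    [0,0,20,0,0,0],
    [0,0,20,0,0,0],
    [0,0,20,0,0,0],
    [0,0,20,0,0,0],
  ],
)

```text
t: 5.48
eef_pos: [0.4578, -0.3978, 0.2724]
ee_rot: [3.141, -0.0, 0.082]
force: [-0.3, -0.4, -0.3]
width: 0.0153
```

```bash
python3 - <<'E'
from h import *
save("side","s2")
a=cv2.imread("pics/s2.png")
cv2.imwrite("pics/c2.png",cv2.resize(a[180:310,170:310],None,fx=4,fy=4))
s=arm.get_state();print(s["eef_pos"],s["ee_rot"],s["force"],s["width"])
E
```

```text
[ 0.45900673 -0.39854193  0.27684862] [ 3.13759495 -0.00493963  0.08326773] [ 1.1247298  -0.85565092  3.0382818 ] 0.015503763481666105
```

View pics/c2.png

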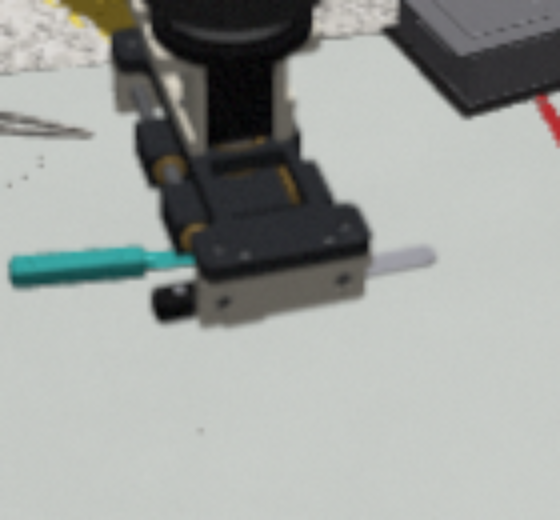

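The opener is lifted: butt at crop (170,303), tip at (435,257), still level. Next I check the tip position against prediction and plan the insertion.

```bash
python3 - <<'E'
from fit import *
a,b=ax(.083)
c=np.array([.459,-.3983,.1043])
print("tip pred",proj("side",c+.111*a),"seen 278.8,244.3; butt",proj("side",c-.04*a),"seen ~209.5,255")
for z in (-3,0,3):
  print(z,proj("side",c+.111*a+[0,0,z*.001]))
a,b=ax(.24);lip=np.array([.6417,-.0979,0])
for d in (-60,-15,0,20):print(d,"handle centre", (lip+a*(d/1000-.111)), "front corners")
E
```

```text
tip pred (np.float64(279.9501836704815), np.float64(239.92279632976604)) seen 278.8,244.3; butt (np.float64(208.89665238183792), np.float64(253.16329571511332)) seen ~209.5,255
-3 (np.float64(279.86188490345614), np.float64(241.03513672215746))
0 (np.float64(279.9501836704815), np.float64(239.92279632976604))
3 (np.float64(280.0387431665536), np.float64(238.80652175492747))
-60 handle centre [ 0.4756 -0.1385  0.    ] front corners
-15 handle centre [ 0.5193 -0.1279  0.    ] front corners
0 handle centre [ 0.5339 -0.1243  0.    ] front corners
20 handle centre [ 0.5533 -0.1195  0.    ] front corners
```

Request:
move_arm(
  deltas=[
    [2,26,-2,0,0,1],
    [2,26,-2,0,0,1],
    [2,26,-2,0,0,1],
    [2,26,-2,0,0,1],
    [2,26,-2,0,0,1],
  ],
)

```text
t: 5.95
eef_pos: [0.4678, -0.2668, 0.2613]
ee_rot: [3.141, -0.001, 0.17]
force: [0.4, 0.3, -0.5]
width: 0.015
```

Request:
move_arm(
  deltas=[
    [2,26,-8,0,0,1],
    [2,26,-8,0,0,1],
    [2,26,-8,0,0,1],
    [1,26,-8,0,0,1],
    [1,26,-8,0,0,0],
  ],
)

```text
t: 6.37
eef_pos: [0.476, -0.1366, 0.2211]
ee_rot: [3.141, -0.001, 0.241]
force: [0.4, 0.8, -0.6]
width: 0.0152
```

Request:
move_arm(
  deltas=[
    [0,0,-10,0,0,0],
    [0,0,-2,0,0,0],
    [0,0,0,0,0,0],
    [0,0,0,0,0,0],
    [0,0,0,0,0,0],
  ],
)

```text
t: 6.78
eef_pos: [0.4761, -0.1384, 0.2093]
ee_rot: [3.141, -0.001, 0.238]
force: [-0.2, -0.7, -0.6]
width: 0.015
```

```bash
python3 - <<'E'
from h import *
save("side","s3");save("top","t3")
a=cv2.imread("pics/s3.png");b=cv2.imread("pics/t3.png")
A=cv2.resize(a[140:230,210:330],None,fx=4,fy=4,interpolation=2);B=cv2.resize(b[125:225,215:290],None,fx=4,fy=4,interpolation=2)
can=np.zeros((410,800,3),np.uint8);can[:360,:480]=A;can[:400,490:790]=B
cv2.imwrite("pics/c3.png",can);s=arm.get_state();print(s["eef_pos"],s["ee_rot"],s["force"],s["q"])
E
```

```text
[ 0.47605784 -0.13843873  0.20920335] [ 3.14141571e+00 -9.29634046e-04  2.38199669e-01] [-0.06938162 -0.30453806 -0.81214035] [ 1.14260011e-01  2.90721716e-01 -6.19308734e-01  9.89574826e-05
 -6.59821503e-01  1.69465774e+00]
```

View pics/c3.png

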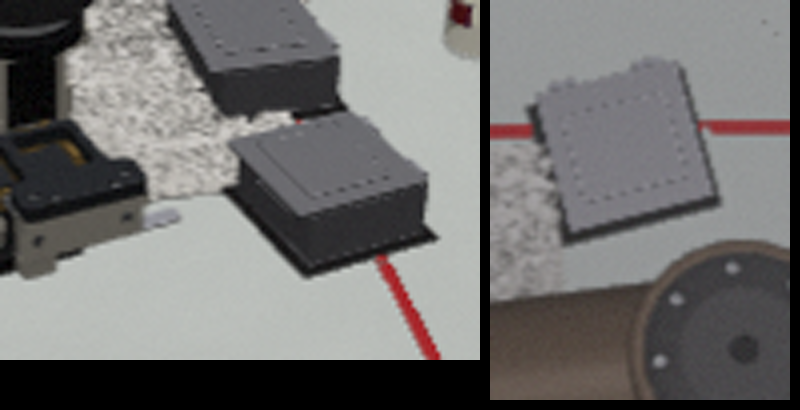

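```bash
python3 - <<'E'
from fit import *
a,b=ax(.238)
c=np.array([.476,-.1384,.2092-.1725])
t=c+.111*a
print("tip pred",t,proj("side",t),"seen 255,193.5")
dz=np.subtract(proj("side",t-[0,0,.01]),proj("side",t));print("10mm drop px",dz,"10mm y px",np.subtract(proj("side",t+.01*b),proj("side",t)),"10mm x",np.subtract(proj("side",t+.01*a),proj("side",t)))
a,b=ax(.24);lip=np.array([.6417,-.0979,.042])
for n,p in (("FL top",lip+.05*b+[0,0,.005]),("FR top",lip-.05*b+[0,0,.005]),("mid lip",lip)):print(n,proj("side",p),proj("top",p))
print(onz("top",(234.3,183.2),.047),onz("top",(272,174.3),.047),onz("side",(267.5,176.2),.047),onz("side",(285.9,193.6),.047))
E
```

```text
tip pred [ 0.5839 -0.1122  0.0367] (np.float64(254.9569315625049), np.float64(192.21379008474065)) seen 255,193.5
10mm drop px [-0.1182  3.1558] 10mm y px [-1.7254 -1.9569] 10mm x [ 3.4082 -0.8864]
FL top (np.float64(266.20267006344443), np.float64(174.5175866691064)) (np.float64(235.40119956487604), np.float64(183.0306645514048))
FR top (np.float64(284.5382050669234), np.float64(193.44411015783473)) (np.float64(271.56342319555677), np.float64(174.0010035855043))
mid lip (np.float64(275.0119057285207), np.float64(185.29045357934353)) (np.float64(253.52944226892345), np.float64(178.95527741296334))
[ 0.6294 -0.0464  0.047 ] [ 0.6527 -0.1476  0.047 ] [ 0.6311 -0.0583  0.047 ] [ 0.6568 -0.1478  0.047 ]
```

Request:
move_arm(
  deltas=[
    [12,3,0,0,0,0],
    [12,3,0,0,0,0],
    [12,3,0,0,0,0],
    [12,3,0,0,0,0],
    [10,2,0,0,0,0],
  ],
)

```text
t: 7.3
eef_pos: [0.5358, -0.1234, 0.2086]
ee_rot: [3.141, -0.0, 0.24]
force: [-0.1, 0.5, -0.3]
width: 0.0155
```

Request:
move_arm(
  deltas=[
    [3,1,0,0,0,0],
    [3,1,0,0,0,0],
    [3,0,0,0,0,0],
    [3,1,0,0,0,0],
    [0,0,0,0,0,0],
  ],
)

```text
t: 7.72
eef_pos: [0.5462, -0.1208, 0.2087]
ee_rot: [3.142, -0.0, 0.239]
force: [-1.4, 0.4, -1.6]
width: 0.015
```

```bash
python3 - <<'E'
from h import *
save("side","s4")
a=cv2.imread("pics/s4.png")
cv2.imwrite("pics/c4.png",cv2.resize(a[140:230,210:330],None,fx=5,fy=5,interpolation=2))
s=arm.get_state();print(s["eef_pos"],s["ee_rot"],s["force"],s["width"])
E
```

```text
[ 0.54592724 -0.12084706  0.20868572] [-3.14158862e+00  5.25832224e-06  2.39297501e-01] [-0.34279831  0.3189037  -0.5658589 ] 0.015035373364226553
```

View pics/c4.png

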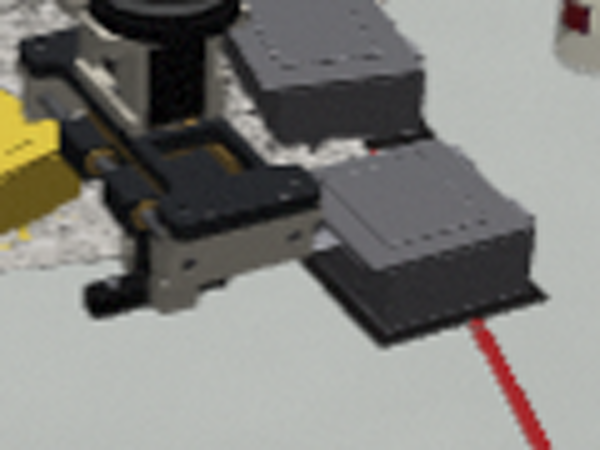

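The blade enters under the lip at about crop (325,240), there is no contact force, and the lid hasn't moved. Going deeper.

Request:
move_arm(
  deltas=[
    [3,1,0,0,0,0],
    [3,1,0,0,0,0],
    [3,0,0,0,0,0],
    [0,0,0,0,0,0],
    [0,0,0,0,0,0],
  ],
)

```text
t: 8.18
eef_pos: [0.5551, -0.1188, 0.2086]
ee_rot: [-3.142, -0.0, 0.239]
force: [-0.9, 0.5, 0.1]
width: 0.015
```

Request:
move_arm(
  deltas=[
    [0,0,2,0,0,0],
    [0,0,2,0,0,0],
    [0,0,2,0,0,0],
    [0,0,2,0,0,0],
    [0,0,0,0,0,0],
  ],
)

```text
t: 8.6
eef_pos: [0.5549, -0.1188, 0.2171]
ee_rot: [3.142, -0.0, 0.239]
force: [0.4, 1.1, -1.7]
width: 0.0155
```

Request:
move_arm(
  deltas=[
    [1,0,7,0,0,0],
    [1,0,7,0,0,0],
    [2,0.5,6,0,0,0],
    [2,0.5,6,0,0,0],
    [2.5,0.5,6,0,0,0],
  ],
)

```text
t: 9.02
eef_pos: [0.5636, -0.1173, 0.2495]
ee_rot: [3.142, -0.0, 0.239]
force: [-0.7, 0.2, -2.5]
width: 0.0153
```

```bash
python3 - <<'E'
from h import *
save("side","s5")
a=cv2.imread("pics/s5.png")
cv2.imwrite("pics/c5.png",cv2.resize(a[130:230,210:330],None,fx=5,fy=5,interpolation=2))
s=arm.get_state();print(s["eef_pos"],s["ee_rot"],s["force"],s["moment"],s["width"])
E
```

```text
[ 0.56456899 -0.11721422  0.25077392] [ 3.14087693e+00 -2.33433749e-03  2.39792972e-01] [0.02539706 0.18914713 0.3984722 ] [-0.11719275  0.18702319  0.04004309] 0.015303132855678176
```

View pics/c5.png

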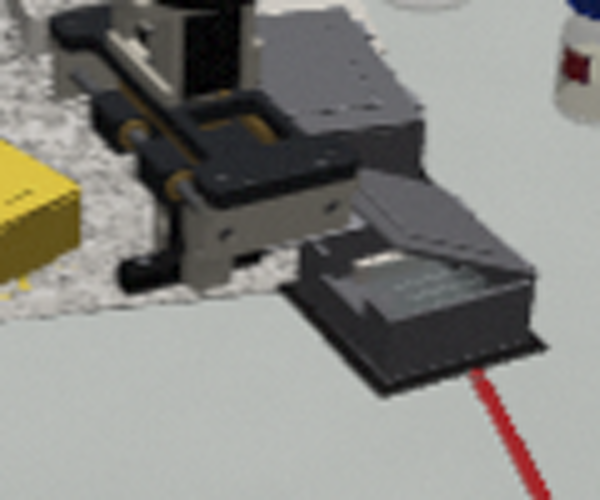

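The lid is rising on the blade, about 25° now. Continuing the arc.

Request:
move_arm(
  deltas=[
    [3,0.5,6,0,0,0],
    [3,1,6,0,0,0],
    [4,1,6,0,0,0],
    [4,1,5,0,0,0],
    [4,1,5,0,0,0],
  ],
)

```text
t: 9.48
eef_pos: [0.582, -0.1127, 0.2773]
ee_rot: [3.142, -0.0, 0.239]
force: [-1.8, 0.1, -1.4]
width: 0.0154
```

Request:
move_arm(
  deltas=[
    [5,1,5,0,0,0],
    [5,1,5,0,0,0],
    [0,0,0,0,0,0],
    [0,0,0,0,0,0],
    [0,0,0,0,0,0],
  ],
)

```text
t: 9.9
eef_pos: [0.5914, -0.1108, 0.2865]
ee_rot: [-3.142, -0.0, 0.239]
force: [-0.3, 0.6, -0.5]
width: 0.0152
```

```bash
python3 - <<'E'
from h import *
save("side","s6")
a=cv2.imread("pics/s6.png")
cv2.imwrite("pics/c6.png",cv2.resize(a[110:230,210:340],None,fx=5,fy=5,interpolation=2))
s=arm.get_state();print(s["eef_pos"],s["ee_rot"],s["force"],s["moment"],s["width"])
E
```

```text
[ 0.5912915  -0.11086339  0.28647806] [-3.14148175e+00  1.55703616e-04  2.39200557e-01] [-0.60922476  0.40040748 -0.35198514] [-0.03403019  0.00146549  0.00607093] 0.015782045372596646
```

View pics/c6.png

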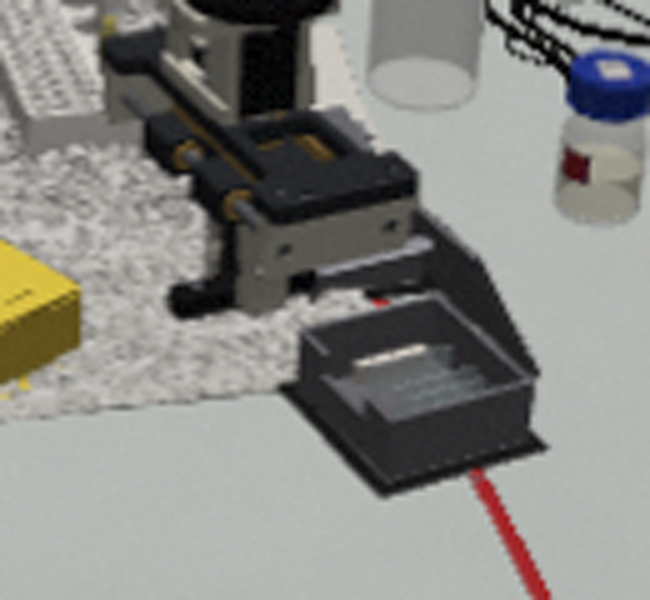

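The lid now stands at roughly 50°, with its underside visible and the blade at crop (430,245) under it. Retracting straight back, then returning to the opener's free spot.

Request:
move_arm(
  deltas=[
    [-10,-2.4,-2,0,0,0],
    [-16,-4,0,0,0,0],
    [-18,-4,0,0,0,0],
    [-18,-4,0,0,0,0],
    [-18,-4,0,0,0,0],
  ],
)

```text
t: 10.37
eef_pos: [0.5098, -0.1295, 0.2842]
ee_rot: [-3.141, 0.001, 0.239]
force: [-0.0, 0.1, -0.8]
width: 0.0155
```

Request:
move_arm(
  deltas=[
    [-10,-15,0,0,0,-1],
    [-7,-27,0,0,0,-1],
    [-6,-27,0,0,0,-1],
    [-5,-27,0,0,0,-1],
    [-4,-27,0,0,0,-1],
  ],
)

```text
t: 10.78
eef_pos: [0.4781, -0.2532, 0.2847]
ee_rot: [-3.141, -0.0, 0.152]
force: [0.4, -0.4, -1.6]
width: 0.0152
```

Request:
move_arm(
  deltas=[
    [-4,-27,0,0,0,-1],
    [-4,-27,0,0,0,-1],
    [-4,-27,-5,0,0,-1],
    [-4,-27,-15,0,0,-1],
    [-4,-27,-15,0,0,0],
  ],
)

```text
t: 11.2
eef_pos: [0.4586, -0.3885, 0.2498]
ee_rot: [3.141, -0.002, 0.081]
force: [0.3, -0.2, -0.3]
width: 0.0153
```

```bash
python3 - <<'E'
from h import *
save("side","s7")
a=cv2.imread("pics/s7.png")
cv2.imwrite("pics/c7.png",cv2.resize(a[100:310,150:350],None,fx=2.8,fy=2.8,interpolation=2))
s=arm.get_state();print(s["eef_pos"],s["ee_rot"],s["force"],s["width"])
E
```

```text
[ 0.45712678 -0.39127574  0.24598454] [-3.14033355e+00  2.90861166e-03  8.00904515e-02] [ 0.96077399 -5.53156394 -1.92041635] 0.015450069702103856
```

View pics/c7.png

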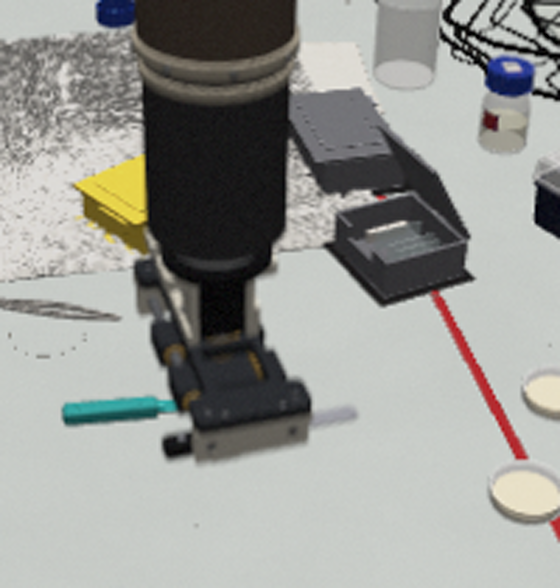

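The lid stayed open, the wide box is shut, and the bench below the opener is clear. Lowering.

Request:
move_arm(
  deltas=[
    [0,0,-16,0,0,0],
    [0,0,-16,0,0,0],
    [0,0,-15,0,0,0],
    [0,0,-10,0,0,0],
    [0,0,-5,0,0,0],
  ],
)

```text
t: 11.67
eef_pos: [0.4585, -0.3869, 0.1861]
ee_rot: [-3.14, 0.002, 0.082]
force: [0.3, -0.7, -0.2]
width: 0.0156
```

Request:
move_arm(
  deltas=[
    [0,0,0,0,0,0],
    [0,0,0,0,0,0],
    [0,0,0,0,0,0],
    [0,0,0,0,0,0],
    [0,0,0,0,0,0],
  ],
)

```text
t: 12.08
eef_pos: [0.4597, -0.3873, 0.1885]
ee_rot: [3.141, -0.001, 0.082]
force: [0.7, 0.0, -0.2]
width: 0.0151
```

Request:
move_arm(
  deltas=[
    [0,0,-2,0,0,0],
    [0,0,-2,0,0,0],
    [0,0,-1,0,0,0],
    [0,0,0,0,0,0],
    [0,0,0,0,0,0],
  ],
)

```text
t: 12.5
eef_pos: [0.4594, -0.3872, 0.1825]
ee_rot: [-3.141, 0.0, 0.082]
force: [-0.2, 0.0, -0.5]
width: 0.0153
```

Request:
move_arm(
  deltas=[
    [0,0,-1,0,0,0],
    [0,0,-0.5,0,0,0],
    [0,0,0,0,0,0],
    [0,0,0,0,0,0],
    [0,0,0,0,0,0],
  ],
)

```text
t: 12.92
eef_pos: [0.4595, -0.3872, 0.1812]
ee_rot: [3.142, 0.0, 0.082]
force: [-0.0, -0.1, -0.3]
width: 0.0153
```

Request:
move_arm(
  deltas=[
    [0,0,0,0,0,0],
    [0,0,0,0,0,0],
    [0,0,0,0,0,0],
    [0,0,0,0,0,0],
    [0,0,0,0,0,0],
  ],
  claw=0,
)

```text
t: 13.33
eef_pos: [0.4595, -0.3872, 0.1812]
ee_rot: [3.142, -0.0, 0.082]
force: [-1.4, -0.3, 0.3]
width: 0.043
```

Request:
move_arm(
  deltas=[
    [0,0,0,0,0,0],
    [0,0,0,0,0,0],
    [0,0,0,0,0,0],
    [0,0,0,0,0,0],
    [0,0,0,0,0,0],
  ],
)

```text
t: 13.75
eef_pos: [0.4595, -0.3872, 0.1812]
ee_rot: [3.142, -0.0, 0.082]
force: [0.7, 0.3, -0.4]
width: 0.0766
```

Request:
move_arm(
  deltas=[
    [0,0,10,0,0,0],
    [0,0,20,0,0,0],
    [0,0,30,0,0,0],
    [0,0,30,0,0,0],
    [0,0,30,0,0,0],
  ],
)

```text
t: 14.17
eef_pos: [0.4592, -0.3872, 0.3032]
ee_rot: [3.142, 0.0, 0.082]
force: [0.4, -0.6, 0.5]
width: 0.0874
```

Request:
move_arm(
  deltas=[
    [-5,25,10,0,0,0],
    [-5,25,10,0,0,0],
    [-5,25,5,0,0,0],
    [-5,25,5,0,0,0],
    [0,20,0,0,0,0],
  ],
)

```text
t: 14.58
eef_pos: [0.4385, -0.266, 0.3332]
ee_rot: [3.141, -0.002, 0.082]
force: [0.4, 0.8, 0.4]
width: 0.0875
```

```bash
python3 - <<'E'
from h import *
save("side","s8");save("top","t8")
a=cv2.imread("pics/s8.png");b=cv2.imread("pics/t8.png")
A=cv2.resize(a[110:310,180:340],None,fx=2.9,fy=2.9);B=cv2.resize(b[130:290,190:390],None,fx=1.7,fy=1.7)
can=np.zeros((600,810,3),np.uint8)[:,:800];can[:580,:464]=A;B=B[:,:330];can[:B.shape[0],468:468+B.shape[1]]=B
cv2.imwrite("pics/c8.png",can);s=arm.get_state();print(s["t"],s["eef_pos"],s["force"],s["width"])
E
```

```text
14.6833 [ 0.43892975 -0.2652787   0.33275355] [-0.12974678 -0.56587598 -0.08509353] 0.08769867847713651
```

View pics/c8.png

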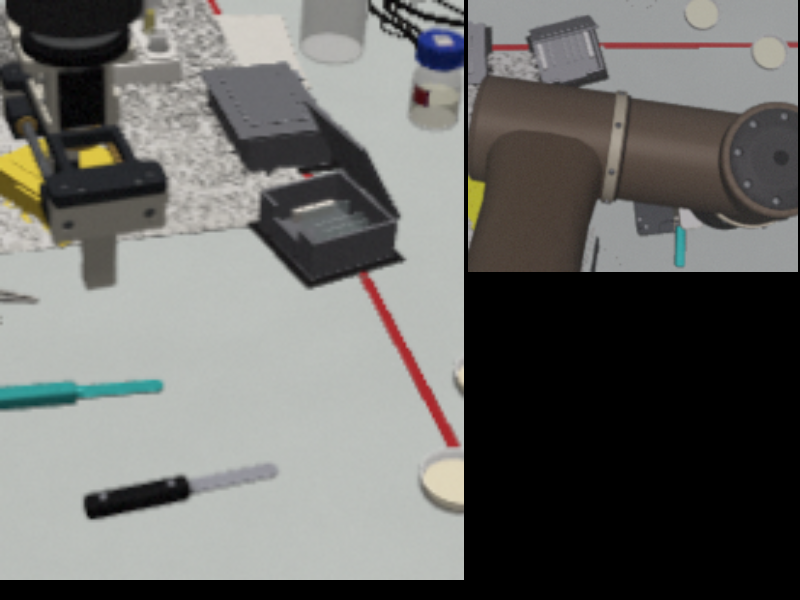

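The opener lies flat, with its handle at crop (137,497) and tip at (275,470). The lid is standing open and the wide box is shut. I'll compute the lid angle and hand in.

```bash
python3 - <<'E'
from fit import *
a,b=ax(.24);h=np.array([.6417,-.0979,.042])+.1*a
for th in range(30,101,10):
    t=np.radians(th);u=-np.cos(t)*a+np.sin(t)*np.array([0,0,1])
    print(th,np.round(proj("side",h+.05*b+.1*u)),np.round(proj("side",h-.05*b+.1*u)))
print("seen free corner approx 287.6,147.2 (left) ")
arm.job_done()
E
```

```text
30 [271. 159.] [290. 178.]
40 [275. 154.] [294. 172.]
50 [279. 149.] [299. 167.]
60 [284. 145.] [304. 162.]
70 [289. 141.] [309. 158.]
80 [295. 138.] [315. 155.]
90 [300. 137.] [321. 153.]
100 [306. 136.] [326. 153.]
seen free corner approx 287.6,147.2 (left) 
the job is handed in; nothing more can be done
```

The smaller grey box's lid is open, and the black opener is lying flat on the bench, clear of the boxes. I levered the lid up with the blade under its lip, and the gripper never touched it. I then withdrew the blade, set the opener down about where it first lay and moved the arm clear. The job was handed in at about 14.7 s.

- **Lid angle:** in the last picture the one free corner I could read best fits 60–70°, well past 30°. It missed the model by several pixels, so this is a rough figure. The lid did not drop after the blade came out.
- **Other box and look-alikes:** the wider box looks shut, and I did not touch the turquoise opener or the yellow box.
- **Forces:** wrist force readings stayed under about 6 N.
- **Camera disagreement:** the camera fits put the opener and lip about 2–4 mm lower than the heights you gave. I used the given heights and watched the force during the insertion.

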